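Set the length gauge and pack two shelf channels into it, interlocked

TASK

Pull the length gauge's sprung slide out by its tab until the stop bar it drags along is level with the pointer, then ease the slide fully home without letting it snap back, leaving the stop there. Take the loose channel out of the wooden stand, put it down on the cork pad and let go, then take it by its web and lay it flat in the gauge turned the opposite way to the channel already there, squarely, so that one of its legs lies about half a leg's length inside that one's mouth and both lie between the end fence and the stop. Leave the stop at the pointer and everything else on the bench where it is.

Things in the scene. Friction and masses are not known exactly. Their poses are not given: they have to be found in the camera images.
- gauge: Aluminium length gauge fixed on the bench (mm). Origin under the middle of its bed's width, at bench level; +y is the pull direction, +x the rail side. Bed x -90..90, y -155..190, top z 8. End fence: inner face y -140, x -76..34, top z 32. Back ledge: face at x 34, top z 20; the trough is the bed on its -x side. Rail: x 47..83, top z 22.
- slide (a joint): Sprung slide, m: 0 = home, grows as pulled to gauge +y, ends at 0.11. The spring pulls it home with 4 N at 0, 10 N at 0.1. The dog on its blade (face at gauge y -90 mm + slide travel) meets the stop's face (gauge y -58 mm + stop travel) and drags the stop along against 3 N friction; going home it leaves the stop behind.
- slide_handle (a point): Point inside the slide's pull tab, on its mid plane, 17 mm below its top edge. The tab is an upright dark steel plate at the outer end of the rail, 12 mm thick along the pull (gauge y), 36 mm wide along gauge x, from z 24 to z 84 mm above the bench; this point is at z 67. At home it lies at gauge (65, 70) mm.
- stop (a joint): Stop of the gauge, in m: travel along the gauge's +y, 0..0.075; it stays by friction (3 N) where it is left, and can be pushed either way.
- stop_face (a point): Point on the face of the stop that looks to the end fence (its -y face), on the upper edge, over the rail (gauge x 65 mm, z 52). The stop is a steel carriage on the rail (40 x 25 x 28 mm, top at z 52) with a bar, 12 mm thick and 28 mm high (top at z 44), reaching across the trough from the rail to gauge x -90 mm; bar and carriage share this face.
- mark: The pointer: a fixed upright steel fin, 3 mm thick along gauge y, 14 mm wide, 42 mm high, on a small dark foot beside the rail's outer edge. Origin under its middle, on the bench; axes as the gauge's. The stop face is level with it when both have the same gauge y.
- channel_in: Aluminium channel (mm) lying on its cut edge in the trough, a U seen from above: outline 70 x 76, 40 high, walls 8, 0.17 kg, loose. Origin: centre of the outline, underside. Its legs point to its own +x; web x -35..-27, legs y -38..-30 and 30..38, 60 clear between. Its web is near the back ledge, its mouth faces gauge -x, its own +y leg is 1 to 6 from the fence.
- channel: The loose channel, identical to the other and with the same axes, standing on its cut edge in the wooden stand with its web in the stand's slot.
- channel_mouth (a point): On the loose channel: middle of its mouth, at its own (35, 0, 20) mm, between the leg tips.
- holder: Wooden stand fixed on the bench, 125 x 120 mm. Origin: under its middle. Floor at z 6 mm. A back wall (x 45..59, 120 mm long) and a short inner block (x 19.5..33.5, y -20..20), both up to z 36, leave a 11.5 mm slot in which the channel's web stands; the legs point out to the stand's -x, free on both sides.
- pad: Cork pad fixed on the bench, 160 x 150 mm, 4 mm thick. Origin: under its middle.
- last_left: Bystander (mm), to leave alone: left wooden shoe last, 210 x 72 x 97, standing on its sole.
- last_right: Bystander (mm), to leave alone: right wooden shoe last, same size.
- hammer: Bystander (mm), to leave alone: hammer lying flat, about 280 long.
- brush: Bystander (mm), to leave alone: brush lying flat, about 200 long.
- angle: Bystander (mm), to leave alone: short aluminium angle (only two sides, L from above), 60 x 60 x 30 high; not wanted.
- glue_jar: Bystander (mm), to leave alone: amber glue jar, 70 across, 75 high.
There are look-alikes about, which are no part of the job. Leave any yellow look-alike of the channel alone.

How it is judged:
By the outcome, as a careful person would: the job done as asked, in the order asked, and still so for the second after the job is handed in, with the robot touching nothing.
It also fails if it takes over 72 s, if anything falls off the work surface, if the arm or the gripper's body presses on something with over 40 N, if the wrist force passes 120 N, or if a joint passes its speed limit or range.

ROBOT

A 6-joint arm with a two-finger parallel gripper is mounted at the origin on the work surface. World frame = base frame: x ahead of the robot, y to its left, z up, the work surface at z = 0. Lengths are in m, angles in degrees, forces in N, time in s.
With the tool pointing down it reaches from about 0.4 to 0.825 m from the base axis. Payload 7 kg.
Tool frame: the origin (TCP) lies at the very end of the fingers, on their centre line; the grasp point (between the pads) lies 19 mm behind it; z points along the fingers, y is the line along which they close (so a half turn about z gives the same grasp; the last joint's range is limited). The gripper opens to 88 mm and grips with 3 to 60 N. Pads are 19 mm wide; open, the fingers measure 130 mm over their backs; the gripper's body (78 mm by 193 mm) begins 47 mm behind the grasp point.
Start: joints at [-49.326, 20.546, 0.682, 0, -70.136, -16.507], TCP at [0.276, -0.616, 0.227] pointing down, gripper open.
Joint ranges: [-176.03, 176.03], [-82.01, 121.73], [-58.28, 71.71], [-173.87, 95.51], [-174.79, -0.11], [-173.66, 173.66]. Speed limits (degrees/s): [136.94, 136.94, 172.46, 180, 180, 180].

INTERFACE

Orientations are given as [roll, pitch, yaw] about the fixed x, y, z axes, in that order (R = Rz(yaw) Ry(pitch) Rx(roll)).
In Python, from plant import get_state, imaging, r, finder gives the robot as it stands.
- The arm moves only by the shell command python3 -m handwheel 'ROWS' [FORCE]. ROWS is JSON, a list of rows, each a list of 5 numbers: the closure, from 0 (fully open) to 1 (shut), then the shift along the world's x, y, z in cm, then the turn about the world's z in degrees. A call has 1 to 8 rows; each row is the pose to reach, as a shift and turn from the pose commanded when the call began; what a row does not reach only later rows make up. A row lasts 1/8 s, in which the tool goes at most 62.5 mm and 10.7 degrees, less where a joint would pass 70% of its speed; a pose out of reach is approached as far as the arm can. A call with a gripper value outside its range is refused whole. The fingers move at their own pace and stop on an object; FORCE is the grip in N (left out, the last holds). Time passes only in rows, so rows that repeat a pose let the fingers close. It gives the time, the measured TCP pose, the force, the opening and the grip force at its end, in the units of the state.
- get_state(): the state, without advancing time (a new reading comes with each control period).
- imaging.capture(name): name is "scene" or "top" or "wrist"; returns (picture, depth): 480x640x3 uint8, red, green, blue; 480x640 float32, m along the optical axis (not along the pixel's ray), 0 where there is no reading.
- imaging.get_calibration(name): a dict with "fx", "fy", "cx", "cy" (pixels), "rvec" (rotation vector, rad) and "tvec" (3), from world to camera coordinates, as OpenCV has them; the wrist camera has in their place "hand_eye" (4x4, takes a point from camera to tool coordinates, whose origin is the TCP and whose axes are the flange's). Camera axes: x right, y down, z forward; pixel columns grow to the right and rows downward; lengths in m; the calibration is good to about 2 mm. A picture is of the moment at which its call begins: read the wrist's pose just before it. get_calibration takes no time and is no camera call.
- r.close_job(): hands the job in; it is judged then, once.
Trained networks look in the newest picture that a camera, given by its name, has taken for a name from the list of things; names that differ only in an ending like _2 or _b are one class to them, and where a whole thing is asked for, a point or a joint stands for the part that bears it (a point fixed in the world has none). Each returns a list of dicts, best first, with "p" (0 to 1); they miss things now and then, are a little off and sometimes report something else, mostly with a low value. They report only what shows in the picture. A call takes as long as a camera call. They do not tell look-alikes from the thing itself.
- finder.cut_out(camera, query): "region" (480x640 bool, what is visible of it) and "pixel" ([column, row] in pixels, amid what is visible of it).
The state is a dict: "time_s": time; "joints": joint angles; "qd": joint speeds; "joint_torque": joint torques, N m; "tcp_pos": TCP position; "eef_rot": TCP orientation; "contact_force": force on the tool from outside, world axes, zero at the start; "moment": the same for the moment, N m; "gripper_width": finger opening in m; "gripper_force": force on a finger pad.
Only numpy, scipy, OpenCV 4.12 (cv2) and the standard library are available. Lean on these libraries where they do the work, as an engineer would, in place of code of your own. Each camera call takes 0.05 s, during which the arm holds its last target. There are 200 camera calls.

## Working session

There is one attempt and no reset: what is moved stays moved. The work goes in short steps, Python scripts to look and compute and a shell command to move; the robot and the scene stay as the last step left them, time stands still between calls to the robot, and variables do not carry over. Pictures are saved under pics/ and viewed, at most 10 in all, crops included, and the job is handed in when it is done.

```bash
ls; mkdir -p pics; cat > h.py <<'E'
import numpy as np, cv2
from plant import get_state, imaging, r, finder
from scipy.spatial.transform import Rotation as R
def cap(n, save=None):
    s=get_state(); p,d=imaging.capture(n)
    if save: cv2.imwrite('pics/'+save,p[:,:,::-1])
    return s,p,d
def cloud(n,s,d):
    c=imaging.get_calibration(n); v,u=np.mgrid[:480,:640]
    P=np.stack([(u-c['cx'])/c['fx']*d,(v-c['cy'])/c['fy']*d,d],-1)
    if n=='wrist':
        H=np.array(c['hand_eye']); P=P@H[:3,:3].T+H[:3,3]
        return P@R.from_euler('xyz',s['eef_rot'],degrees=True).as_matrix().T+np.array(s['tcp_pos'])
    M=cv2.Rodrigues(np.array(c['rvec'],float))[0]
    return (P-np.array(c['tvec']).ravel())@M
E
python3 - <<'E'
from h import *
for n in ('top','scene'):
    s,p,d=cap(n,n+'0.png'); X=cloud(n,s,d); np.savez(n+'0.npz',p=p,d=d,X=X)
    for q in ('gauge','slide_handle','stop','mark','channel','holder','pad'):
        for o in finder.cut_out(n,q)[:3]:
            m=o['region']&(d>0); print(n,q,round(o['p'],2),o['pixel'],m.sum(),np.round(np.median(X[m],0),3) if m.any() else '')
print(s)
E
```

```text
pics
top gauge 0.98 [298.6, 224.6] 9331 [0.572 0.029 0.01 ]
top slide_handle 0.22 [440.0, 167.2] 753 [ 0.705 -0.317  0.072]
top stop 0.74 [327.7, 210.7] 375 [ 0.596 -0.039  0.046]
top channel 0.98 [159.9, 321.0] 395 [0.309 0.334 0.037]
top channel 0.79 [188.8, 241.8] 451 [0.489 0.312 0.042]
top channel 0.58 [377.9, 142.6] 1989 [ 0.77  -0.162  0.064]
top holder 0.59 [325.7, 209.3] 421 [ 0.591 -0.038  0.046]
top holder 0.58 [184.1, 258.3] 1884 [0.469 0.325 0.007]
top pad 0.64 [438.2, 166.9] 688 [ 0.704 -0.317  0.073]
scene gauge 0.69 [343.1, 264.3] 11508 [0.59  0.016 0.009]
scene gauge 0.65 [325.1, 390.1] 5334 [ 0.792 -0.169  0.064]
scene slide_handle 0.65 [377.8, 266.9] 950 [0.645 0.06  0.032]
scene stop 0.62 [326.8, 278.7] 890 [ 0.611 -0.039  0.044]
scene mark 0.7 [321.5, 278.9] 885 [ 0.613 -0.039  0.044]
scene mark 0.5 [364.2, 296.9] 103 [0.678 0.006 0.016]
scene channel 0.86 [425.4, 174.5] 711 [0.491 0.311 0.038]
scene channel 0.64 [375.7, 133.3] 762 [0.317 0.338 0.026]
scene holder 0.98 [418.1, 181.9] 1375 [0.521 0.312 0.008]
scene pad 0.94 [169.5, 321.2] 6042 [ 0.502 -0.315  0.004]
scene pad 0.41 [364.5, 297.7] 109 [0.678 0.006 0.017]
{'time_s': 0.4, 'joints': array([-4.93273460e+01,  2.05551893e+01,  6.74619285e-01, -1.87077932e-03,
       -7.01355707e+01, -1.65061507e+01]), 'qd': array([ 0.04721858, -0.11149617,  0.14569518, -0.06735949, -0.03273132,
        0.02898782]), 'joint_torque': array([ 1.40775892e-04, -5.81676006e+01,  2.92919290e+01,  6.99341699e+00,
        1.08299192e-02, -8.24802873e-05]), 'tcp_pos': array([ 0.27627105, -0.61577789,  0.22639979]), 'eef_rot': array([ 1.79984025e+02, -2.89907175e-03, -1.55834132e+02]), 'contact_force': array([ 0.22885203,  0.49186449, -0.17181906]), 'moment': array([ 0.01353022,  0.01572611, -0.00077777]), 'gripper_force': 0.0, 'gripper_width': 0.0877365046300767}
```

View both.

View pics/top0.png

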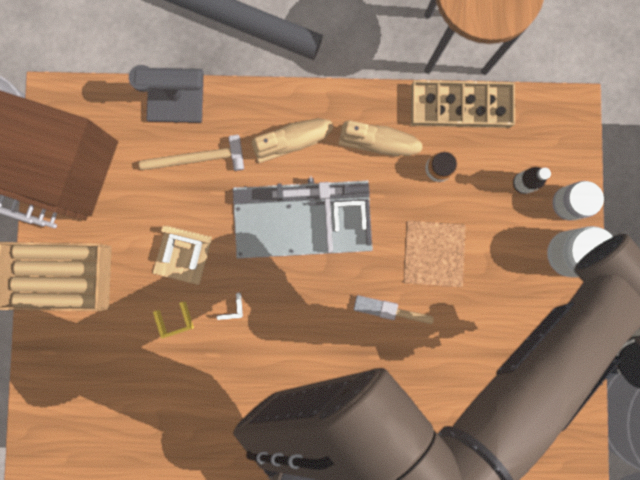

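View pics/scene0.png

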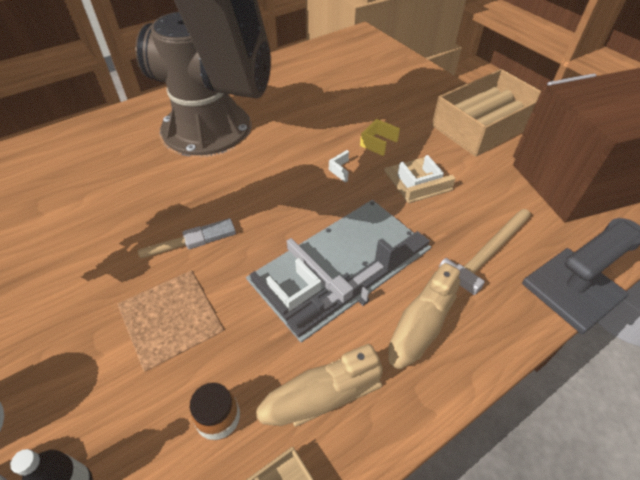

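The top view shows the gauge (235–372, 182–258) with rail on the +x side and fence on the right (-y), the channel in its stand at (184,248), yellow look-alike at (173,320), angle at (232,308), and the pad at (435,252). The scene view shows the dark tab at about (385,255) and the pointer at (365,295).

```bash
python3 - <<'E'
from h import *
for n in ('top','scene'):
    z=np.load(n+'0.npz'); X=z['X']
    def rect(lo,hi,zl,zh,name):
        m=(X[...,0]>lo[0])&(X[...,0]<hi[0])&(X[...,1]>lo[1])&(X[...,1]<hi[1])&(X[...,2]>zl)&(X[...,2]<zh)
        P=X[m]; 
        if len(P)<5: print(name,len(P));return
        print(n,name,len(P),np.round(np.r_[cv2.minAreaRect((P[:,:2]*1000).astype(np.float32))[0],cv2.minAreaRect((P[:,:2]*1000).astype(np.float32))[1],cv2.minAreaRect((P[:,:2]*1000).astype(np.float32))[2]],1), np.round(np.median(P,0),3))
    rect((.4,-.2),(.72,.23),.005,.06,'gauge')
    rect((.55,0),(.72,.2),.06,.095,'tab')
    rect((.6,-.08),(.72,.2),.047,.056,'carriage')
    rect((.63,-.05),(.75,.05),.03,.046,'mark?')
    rect((.42,.24),(.58,.4),.037,.06,'channel top')
    rect((.42,.24),(.58,.4),.004,.06,'stand')
    rect((.4,-.42),(.6,-.2),.002,.01,'pad')
c=imaging.get_calibration('wrist');print(c)
E
```

```text
top gauge 9149 [560.1  15.  319.3 429.3   0. ] [0.576 0.018 0.01 ]
top tab 83 [633.5  80.5  35.3  12.2   3.9] [0.634 0.079 0.084]
top carriage 173 [6.370e+02 1.000e-01 1.631e+02 6.230e+01 8.240e+01] [ 0.636 -0.031  0.051]
top mark? 85 [ 6.905e+02 -5.000e-01  9.810e+01  1.177e+02  8.980e+01] [0.645 0.013 0.034]
top channel top 428 [492.3 322.9 116.5  85.2  76.6] [0.508 0.312 0.043]
top stand 2021 [500.  319.9 157.5 160.2   1. ] [0.488 0.323 0.01 ]
top pad 3321 [ 4.999e+02 -3.101e+02  1.997e+02  2.199e+02  2.000e-01] [ 0.496 -0.313  0.005]
scene gauge 12134 [608.4  28.9 244.5 347.8   3.9] [0.59  0.002 0.01 ]
scene tab 230 [638.9  82.3  37.3  13.4   4.4] [0.642 0.079 0.079]
scene carriage 405 [640.7   3.2 172.8  63.   81.7] [ 0.644 -0.03   0.051]
scene mark? 147 [657.9  -0.7  98.6  50.3  86.8] [ 0.665 -0.034  0.038]
scene channel top 427 [495.4 324.9 113.5  89.9  76.1] [0.511 0.316 0.044]
scene stand 1858 [483.1 329.  122.9 128.4  77.5] [0.509 0.312 0.025]
scene pad 6063 [ 500.  -310.2  199.3  219.6    0. ] [ 0.503 -0.315  0.004]
{'fx': 362.28407811845375, 'fy': 362.28407811845375, 'cx': 313.4766765316953, 'cy': 234.01385316799846, 'hand_eye': array([[-5.07466876e-04, -9.54088336e-01, -2.99524939e-01,
         8.14972774e-02],
       [ 9.99999860e-01, -5.28331233e-04, -1.13250612e-05,
         7.71438894e-04],
       [-1.47443271e-04, -2.99524903e-01,  9.54088471e-01,
        -1.57840614e-01],
       [ 0.00000000e+00,  0.00000000e+00,  0.00000000e+00,
         1.00000000e+00]])}
```

```bash
python3 -m handwheel '[[0,2.4,5.4,0,-10],[0,4.8,10.8,0,-20],[0,7.2,16.2,0,-20],[0,9.6,21.6,0,-20],[0,12,27,0,-20],[0,14.4,32.4,0,-20],[0,16.8,37.8,0,-20],[0,19.2,43.2,0,-20]]' && python3 -m handwheel '[[0,2.4,5.4,0,0],[0,4.8,10.8,0,0],[0,7.2,16.2,0,0],[0,9.2,20.4,0,0],[0,9.2,20.4,0,0]]'
python3 - <<'E'
from h import *
s,p,d=cap('wrist','w1.png'); X=cloud('wrist',s,d); np.savez('w1.npz',p=p,d=d,X=X)
for q in ('gauge','slide_handle','stop','mark','channel'):
    for o in finder.cut_out('wrist',q)[:3]:
        m=o['region']&(d>0); print(q,round(o['p'],2),o['pixel'],m.sum(),np.round(np.median(X[m],0),3) if m.any() else '')
E
```

```text
time_s: 1.8
tcp_pos: [0.4689, -0.182, 0.227]
eef_rot: [-180.0, 0.1, -175.8]
contact_force: [1.3, -0.7, 0.9]
gripper_width: 0.0875
gripper_force: 0.0
time_s: 2.42
tcp_pos: [0.5614, 0.0229, 0.2262]
eef_rot: [-180.0, -0.0, -175.6]
contact_force: [0.1, -0.3, 0.7]
gripper_width: 0.0876
gripper_force: 0.0
gauge 0.75 [323.3, 203.5] 50483 [0.562 0.035 0.008]
slide_handle 0.67 [332.7, 279.2] 2756 [0.639 0.052 0.029]
stop 0.86 [254.4, 230.7] 3370 [ 0.588 -0.035  0.044]
mark 0.75 [293.7, 301.4] 196 [0.672 0.008 0.012]
channel 0.69 [604.6, 144.4] 3352 [0.483 0.29  0.036]
channel 0.22 [336.4, 280.2] 2902 [0.639 0.052 0.029]
```

View pics/w1.png

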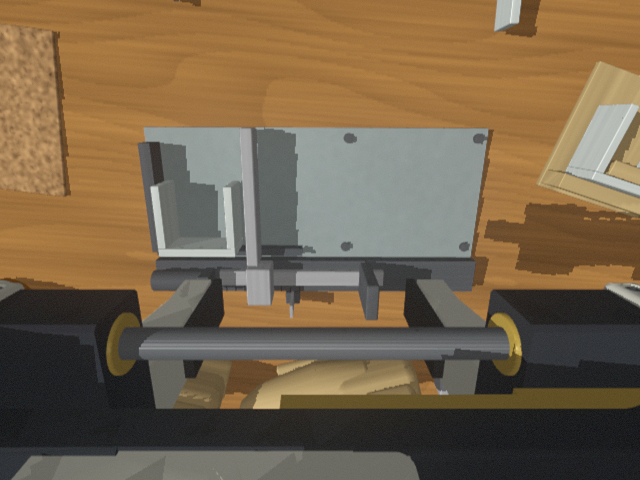

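```bash
cat >> h.py <<'E'
def fitgauge(X):
    Z=X[...,2]; B=(Z>.0045)&(Z<.012)
    # -x edge: per column first bed row from the -x side, regress
    sel=lambda m:X[m][:,:2]
    th=np.radians(4.); g=np.array([.576,.0066])
    for it in range(4):
        c,sn=np.cos(th),np.sin(th); Rm=np.array([[c,-sn],[sn,c]])
        G=(X[...,:2]-g)@Rm   # gauge coords
        m=B&(abs(G[...,0])<.12)&(G[...,1]>-.18)&(G[...,1]<.21)
        ys=np.arange(-.13,.17,.004); e=[]
        for y in ys:
            k=m&(abs(G[...,1]-y)<.002)&(G[...,0]<-.05)
            if k.sum()>3: e.append((y,np.percentile(G[...,0][k],1)))
        e=np.array(e); b,a=np.polyfit(e[:,0],e[:,1],1)
        ends=[]
        for x in np.arange(-.08,.02,.004):
            k=m&(abs(G[...,0]-x)<.002); ends.append((G[...,1][k].min(),G[...,1][k].max()))
        ends=np.median(ends,0)
        d=np.array([a+.09,(ends[0]+.155+ends[1]-.19)/2]); th-=b; g=g+Rm@d
    return g,th,ends
def tog(X,g,th):
    c,s=np.cos(th),np.sin(th); o=X.copy(); o[...,:2]=(X[...,:2]-g)@np.array([[c,-s],[s,c]]); return o
E
python3 - <<'E'
from h import *
X=np.load('w1.npz')['X']; g,th,e=fitgauge(X); print(g,np.degrees(th),e)
G=tog(X,g,th)*1000
def q(n,x0,x1,y0,y1,z0,z1):
    m=(G[...,0]>x0)&(G[...,0]<x1)&(G[...,1]>y0)&(G[...,1]<y1)&(G[...,2]>z0)&(G[...,2]<z1); P=G[m]
    v,u=np.nonzero(m)
    if len(P): print(n,len(P),'x',np.percentile(P[:,0],[1,50,99]).round(1),'y',np.percentile(P[:,1],[1,50,99]).round(1),'z',np.percentile(P[:,2],[1,50,99]).round(1),'u',u.min(),u.max(),'v',v.min(),v.max())
q('tabtop',40,95,40,110,80,90); q('tab',40,95,40,110,30,90)
q('bar',-95,30,-75,40,40,47); q('carr',40,90,-75,40,49,56)
q('mark',84,125,-60,60,20,46); q('foot',84,125,-60,60,4,20)
q('fence',-80,34,-160,-135,28,36);q('ledge',30,47,-100,0,17,23)
q('ch',-60,34,-142,-50,36,46)
q('chweb',20,34,-142,-50,36,46);q('leg1',-60,10,-142,-115,36,46);q('leg2',-60,10,-90,-60,36,46)
E
```

```text
[0.57717053 0.02126619] 4.214118552739761 [-0.14273004  0.1777303 ]
tabtop 473 x [46.3 62.8 81.6] y [51.9 57.4 63.7] z [80.5 83.7 85.4] u 365 379 v 284 320
tab 935 x [46.  57.3 81.3] y [51.7 55.6 63.6] z [30.8 80.5 85.1] u 356 379 v 264 320
bar 1728 x [-89.8 -31.4  28.5] y [-74.3 -58.4 -52.4] z [40.5 43.7 46.5] u 231 257 v 128 254
carr 901 x [44.2 63.1 83.3] y [-64.  -51.7 -39.8] z [49.3 51.8 53.4] u 246 271 v 269 305
mark 73 x [ 88.9  92.9 103.2] y [-21.7 -20.  -18.8] z [21.5 40.3 43.1] u 290 293 v 297 317
foot 158 x [ 88.7  93.2 102.5] y [-39.7 -20.4 -12.7] z [ 7.  11.8 19.5] u 274 299 v 291 303
fence 870 x [-76.4 -37.7  28.5] y [-159.9 -155.  -138.6] z [28.2 31.8 35.4] u 141 179 v 143 251
ledge 545 x [33.  38.6 47. ] y [-96.8 -37.5  -3.4] z [17.1 19.9 22.5] u 217 310 v 246 261
ch 1753 x [-58.7  -9.7  32.6] y [-142.   -60.2  -52.4] z [36.3 43.4 45.8] u 160 258 v 162 257
chweb 383 x [20.2 24.4 33.7] y [-141.7  -84.4  -52.5] z [36.4 43.  45.9] u 167 258 v 243 257
leg1 125 x [-37.1 -18.7   8.4] y [-142.  -141.7 -141.1] z [36.2 41.1 45.9] u 160 168 v 185 232
leg2 427 x [-59.2 -23.2   9.4] y [-78.1 -62.9 -60.1] z [36.8 43.5 45.8] u 224 249 v 163 234
```

The wrist view shows the gauge clearly: tab at (370,290), stop carriage at (258,285), pointer fin at (292,305), and channel_in's U at (160–240,180–250). The tab is at home; the stop needs about 44 mm more, which is 82 mm of slide travel.

```bash
python3 -m handwheel '[[0,4,3,0,-0.2],[0,7.5,6.1,-3,-0.2],[0,7.5,6.1,-8,-0.2],[0,7.5,6.1,-13,-0.2],[0,7.5,6.1,-17.5,-0.2],[0,7.5,6.1,-17.8,-0.2],[0.5,7.5,6.1,-17.8,-0.2],[1,7.5,6.1,-17.8,-0.2]]' 40 && python3 -m handwheel '[[1,0,0,0,0],[1,0,0,0,0],[1,0,0,0,0],[1,0,0,0,0]]'
```

```text
time_s: 3.72
tcp_pos: [0.6368, 0.0814, 0.0511]
eef_rot: [179.9, 0.2, -176.0]
contact_force: [-0.6, 0.8, -0.4]
gripper_width: 0.0731
gripper_force: 0.0
time_s: 4.22
tcp_pos: [0.6353, 0.0812, 0.0486]
eef_rot: [-180.0, -0.0, -176.0]
contact_force: [0.4, 0.7, -0.2]
gripper_width: 0.033
gripper_force: 0.0
```

```bash
python3 -m handwheel '[[1,0,0.2,0,0],[1,0,0.2,0,0],[1,0,0.2,0,0],[1,0,0.2,0,0],[1,0,0.2,0,0]]'
```

```text
time_s: 4.85
tcp_pos: [0.6353, 0.083, 0.0485]
eef_rot: [-180.0, -0.0, -176.0]
contact_force: [1.5, -3.0, -1.1]
gripper_width: 0.0122
gripper_force: 40.0
```

```bash
python3 -m handwheel '[[1,-0.07,1,0,0],[1,-0.15,2,0,0],[1,-0.22,3,0,0],[1,-0.29,4,0,0],[1,-0.37,5,0,0],[1,-0.44,6,0,0],[1,-0.52,7,0,0],[1,-0.52,7,0,0]]' && python3 -m handwheel '[[1,0,0,0,0],[1,0,0,0,0]]'
cat > look.py <<'E'
from h import *
import sys
s,p,d=cap('wrist',sys.argv[1]+'.png'); X=cloud('wrist',s,d); np.savez(sys.argv[1]+'.npz',p=p,d=d,X=X)
print(s['tcp_pos'],s['eef_rot'],s['contact_force'],s['gripper_width'])
g,th=np.array([.57807,.0091]),np.radians(4.21)
G=tog(X,g,th)*1000
def q(n,x0,x1,y0,y1,z0,z1):
    m=(G[...,0]>x0)&(G[...,0]<x1)&(G[...,1]>y0)&(G[...,1]<y1)&(G[...,2]>z0)&(G[...,2]<z1); P=G[m]
    v,u=np.nonzero(m)
    if len(P): print(n,len(P),'x',np.percentile(P[:,0],[1,50,99]).round(1),'y',np.percentile(P[:,1],[1,50,99]).round(1),'z',np.percentile(P[:,2],[1,50,99]).round(1),'u',u.min(),u.max(),'v',v.min(),v.max())
q('tabtop',40,95,50,180,80,90); q('bar',-80,10,-55,50,40,47); q('carr',46,84,-75,50,49,55)
q('mark',84,125,-60,60,25,46)
E
python3 look.py w2
```

```text
time_s: 5.85
tcp_pos: [0.6303, 0.1523, 0.0485]
eef_rot: [-179.9, -0.0, -176.0]
contact_force: [4.5, -7.9, -1.1]
gripper_width: 0.0115
gripper_force: 40.0
time_s: 6.1
tcp_pos: [0.6303, 0.152, 0.0485]
eef_rot: [-179.9, -0.0, -176.0]
contact_force: [3.6, -7.5, -1.5]
gripper_width: 0.0119
gripper_force: 40.0
[0.63028246 0.15201551 0.04848516] [-1.79924581e+02 -1.72941579e-02 -1.76045927e+02] [ 3.60428726 -7.47226232 -1.46396826] 0.01192537609874013
tabtop 1980 x [45.9 52.6 81.2] y [127.2 139.2 151.7] z [80.2 83.7 89.7] u 279 348 v 297 379
carr 730 x [46.1 52.5 75.8] y [-6.8  3.8  5.9] z [49.1 51.2 53. ] u 0 43 v 269 326
mark 1 x [91.7 91.7 91.7] y [-6.7 -6.7 -6.7] z [25.5 25.5 25.5] u 57 57 v 326 326
```

View pics/w2.png

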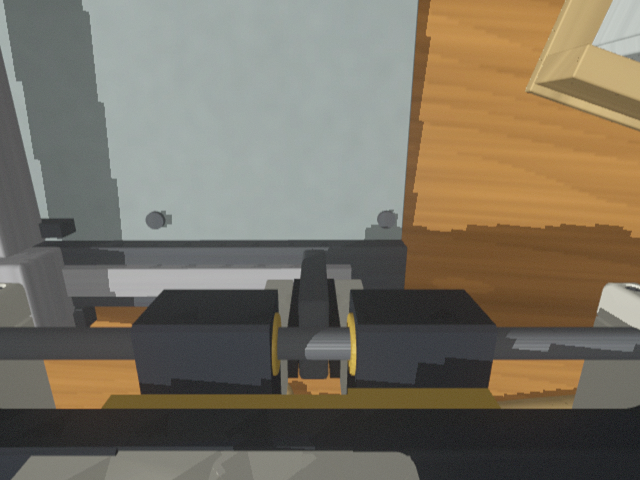

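The wrist view shows the tab gripped at (313,310), and the stop carriage moved up to the left edge (0–50,255–325). About 11–13 mm to go; I'll pull 11.5 and check with the fixed cameras.

```bash
python3 -m handwheel '[[1,-0.04,0.6,0,0],[1,-0.08,1.15,0,0],[1,-0.08,1.15,0,0],[1,-0.08,1.15,0,0]]'
python3 - <<'E'
from h import *
s,p,d=cap('scene','sc2.png'); X=cloud('scene',s,d); np.savez('sc2.npz',p=p,d=d,X=X)
t=cap('top')[1]
cv2.imwrite('pics/c2.png',np.vstack([cv2.resize(a,(800,300),interpolation=cv2.INTER_CUBIC) for a in (p[250:310,310:470,::-1],t[170:215,250:370,::-1])]))
E
python3 look.py w3
```

```text
time_s: 6.65
tcp_pos: [0.6295, 0.1632, 0.0485]
eef_rot: [-179.9, -0.0, -176.1]
contact_force: [4.0, -8.4, -1.6]
gripper_width: 0.0116
gripper_force: 40.0
[0.62945797 0.16321557 0.04845978] [-1.79906176e+02 -2.98747326e-02 -1.76052502e+02] [ 3.72650308 -8.05113963 -1.41397268] 0.011734795873943478
tabtop 1963 x [46.  52.6 80.9] y [138.4 150.5 163.1] z [80.2 83.7 89.7] u 279 348 v 297 379
carr 673 x [46.1 52.  76.1] y [ 4.7 14.5 16.4] z [49.1 51.1 52.9] u 0 41 v 268 326
```

View pics/c2.png

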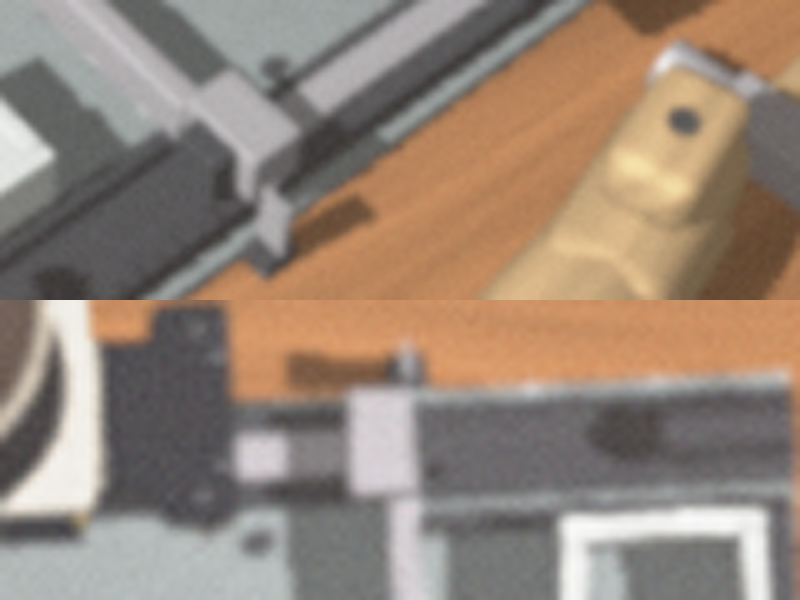

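The top crop (lower half) shows the carriage face at x≈416 and the fin at ≈408; with the 4° yaw they would be level at ≈410. So the stop is about 0.5 mm short: pull 0.5 mm more, then ease home.

```bash
python3 -m handwheel '[[1,0,0.05,0,0],[1,0,0.05,0,0],[1,0.07,-0.95,0,0],[1,0.15,-1.95,0,0],[1,0.22,-2.95,0,0],[1,0.29,-3.95,0,0],[1,0.37,-4.95,0,0],[1,0.44,-5.95,0,0]]' && python3 -m handwheel '[[1,0.06,-0.8,0,0],[1,0.1,-1.4,0,0],[1,0.14,-1.9,0,0],[1,0.16,-2.15,0,0],[1,0.17,-2.25,0,0],[1,0.17,-2.27,0,0],[1,0.17,-2.3,0,0],[1,0.17,-2.3,0,0]]'
```

```text
time_s: 7.8
tcp_pos: [0.6338, 0.1043, 0.0485]
eef_rot: [-180.0, -0.0, -176.0]
contact_force: [3.1, -4.0, -1.3]
gripper_width: 0.0118
gripper_force: 40.0
time_s: 8.8
tcp_pos: [0.6353, 0.0829, 0.0485]
eef_rot: [180.0, 0.0, -176.0]
contact_force: [0.7, 1.9, -2.5]
gripper_width: 0.0119
gripper_force: 40.0
```

```bash
python3 -m handwheel '[[0.6,0,0,0,0],[0.3,0,0,0,0],[0,0,0,0,0],[0,0,0,0,0],[0,0,0,5,0],[0,0,0,10,0],[0,-4.5,-4,10,0],[0,-9,-7.5,10,0]]' && python3 -m handwheel '[[0,0,0,0,0],[0,0,0,0,0],[0,0,0,0,0],[0,0,0,0,0]]'
python3 look.py w4; python3 -c "
from h import *
print(fitgauge(np.load('w4.npz')['X']))"
```

```text
time_s: 9.8
tcp_pos: [0.5445, 0.0065, 0.1489]
eef_rot: [180.0, 0.1, -176.0]
contact_force: [-0.5, -0.2, -0.4]
gripper_width: 0.0848
gripper_force: 0.0
time_s: 10.3
tcp_pos: [0.5459, 0.0077, 0.1482]
eef_rot: [-180.0, -0.0, -176.0]
contact_force: [0.9, 0.2, 0.3]
gripper_width: 0.0877
gripper_force: 0.0
[0.54592389 0.00766082 0.14816198] [-1.79990455e+02 -3.11598710e-02 -1.76006025e+02] [0.94935201 0.18591588 0.29877569] 0.08770987079537451
tabtop 568 x [51.9 65.8 81.6] y [63.9 69.1 75.5] z [80.4 83.9 85.4] u 397 416 v 361 394
bar 1766 x [-79.3 -38.8   9. ] y [-9.2 -3.5  2.1] z [41.8 43.8 45.3] u 299 314 v 170 284
carr 236 x [74.9 79.2 83. ] y [-9.3  3.2 14.8] z [50.6 51.9 53.2] u 301 330 v 361 368
mark 39 x [ 90.1  96.9 103.9] y [-9.7 -8.1 -6.9] z [31.  41.9 43. ] u 301 305 v 367 380
(array([0.57672346, 0.02123028]), np.float64(0.07193214061493881), array([-0.14280249,  0.17780403]))
```

View pics/w4.png

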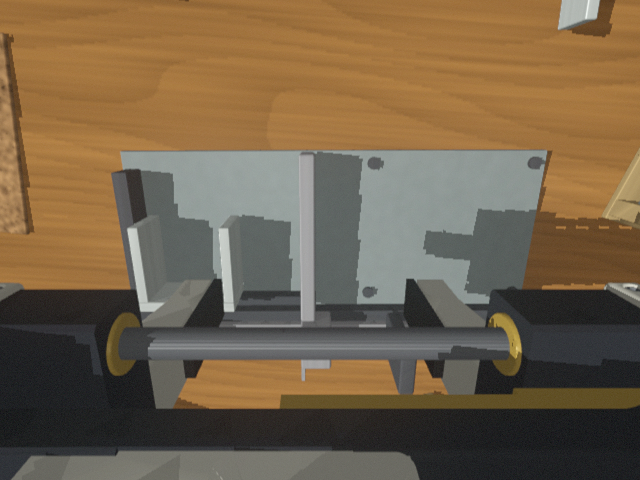

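The picture shows the bar's edge at column 300 and the fin at 301–305: the stop face is ~1.2 mm short of the fin's middle, slide home. A quick second pull corrects that.

```bash
python3 -m handwheel '[[0,4.5,3.5,0,0],[0,9,7.5,0,0],[0,9,7.5,-5,0],[0,9,7.5,-10,0],[0.5,9,7.5,-10,0],[1,9,7.5,-10,0],[1,9,7.5,-10,0],[1,9,7.5,-10,0]]' && python3 -m handwheel '[[1,0,0,0,0],[1,0,0,0,0],[1,-0.1,1.4,0,0],[1,-0.21,2.8,0,0],[1,-0.31,4.2,0,0],[1,-0.42,5.7,0,0],[1,-0.53,7.2,0,0],[1,-0.6,8.1,0,0]]' && python3 -m handwheel '[[1,-0.02,0.32,0,0],[1,-0.02,0.32,0,0],[1,-0.02,0.32,0,0],[1,-0.02,0.32,0,0]]'
python3 look.py w5
```

```text
time_s: 11.35
tcp_pos: [0.6353, 0.0822, 0.0482]
eef_rot: [-180.0, -0.0, -176.0]
contact_force: [-0.0, -0.4, 0.1]
gripper_width: 0.0531
gripper_force: 0.0
time_s: 12.35
tcp_pos: [0.6293, 0.163, 0.0485]
eef_rot: [-179.9, -0.0, -176.0]
contact_force: [4.5, -13.1, -0.7]
gripper_width: 0.0125
gripper_force: 40.0
time_s: 12.85
tcp_pos: [0.6291, 0.1657, 0.0485]
eef_rot: [-179.9, -0.0, -176.0]
contact_force: [2.4, -7.5, 0.1]
gripper_width: 0.0115
gripper_force: 40.0
[0.62910041 0.16570519 0.04851416] [-1.79899792e+02 -3.67379057e-02 -1.76015923e+02] [ 2.38478052 -7.5207746   0.1301505 ] 0.011501379246778378
tabtop 1957 x [45.8 52.4 80.8] y [140.9 153.  165.4] z [80.2 83.7 89.7] u 279 348 v 297 379
carr 702 x [46.2 52.4 76. ] y [ 7.2 17.1 19.2] z [49.1 51.1 52.9] u 0 41 v 268 326
```

```bash
python3 -m handwheel '[[1,0.08,-1.1,0,0],[1,0.16,-2.2,0,0],[1,0.25,-3.4,0,0],[1,0.34,-4.6,0,0],[1,0.42,-5.8,0,0],[1,0.5,-6.8,0,0],[1,0.56,-7.6,0,0],[1,0.6,-8.1,0,0]]' && python3 -m handwheel '[[1,0.02,-0.2,0,0],[1,0.02,-0.3,0,0],[1,0.02,-0.34,0,0],[1,0.02,-0.34,0,0],[0.6,0.02,-0.34,0,0],[0.3,0.02,-0.34,0,0],[0,0.02,-0.34,0,0],[0,0.02,-0.34,0,0]]' && python3 -m handwheel '[[0,0,0,5,0],[0,0,0,10,0],[0,-4.5,-4,10,0],[0,-9,-7.5,10,0],[0,-9,-7.5,10,0],[0,-9,-7.5,10,0],[0,-9,-7.5,10,0]]'
python3 look.py w6
```

```text
time_s: 13.9
tcp_pos: [0.635, 0.0851, 0.0485]
eef_rot: [-180.0, -0.0, -176.0]
contact_force: [-0.0, -3.1, 0.3]
gripper_width: 0.0116
gripper_force: 40.0
time_s: 14.9
tcp_pos: [0.6356, 0.0819, 0.0486]
eef_rot: [180.0, 0.0, -176.0]
contact_force: [-0.5, 0.0, 0.0]
gripper_width: 0.0462
gripper_force: 0.0
time_s: 15.78
tcp_pos: [0.5463, 0.0075, 0.1485]
eef_rot: [-180.0, 0.0, -176.0]
contact_force: [0.1, -0.3, 0.6]
gripper_width: 0.0875
gripper_force: 0.0
[0.54627732 0.00748694 0.14852233] [-1.79999502e+02  1.90932258e-02 -1.76010207e+02] [ 0.08086594 -0.29302339  0.63744175] 0.0874754069863177
tabtop 546 x [52.6 66.5 81.3] y [63.9 69.3 75.7] z [81.2 83.8 85.1] u 398 416 v 361 393
bar 1771 x [-78.8 -38.4   8.7] y [-6.5 -0.6  4.9] z [41.8 43.7 45.4] u 303 318 v 169 283
carr 212 x [75.9 79.7 83.6] y [-6.1  5.5 18. ] z [50.4 52.  53.2] u 305 334 v 361 368
mark 64 x [ 88.2  94.1 102.9] y [-9.2 -8.2 -6.7] z [33.2 41.7 43.2] u 302 305 v 361 379
```

```bash
python3 -m handwheel '[[0.6,-1.4,-0.2,-1,0],[0.6,-2.8,-0.34,-3,0],[0.6,-2.8,-0.34,-5,0],[0.6,-2.8,-0.34,-7,0],[0.6,-2.8,-0.34,-10,0],[0.6,-2.8,-0.34,-12,0],[1,-2.8,-0.34,-12,0],[1,-2.8,-0.34,-12,0]]' 10 && python3 -m handwheel '[[1,0,0,0,0],[1,0,0,0,0],[1,0,-0.08,0,0],[1,0.01,-0.16,0,0],[1,0.01,-0.16,0,0],[1,0.01,-0.16,0,0],[1,0.01,-0.16,0,0]]'; python3 look.py w7
```

```text
time_s: 16.82
tcp_pos: [0.5181, 0.0039, 0.0289]
eef_rot: [-180.0, 0.0, -176.0]
contact_force: [-0.2, 0.2, 0.3]
gripper_width: 0.0205
gripper_force: 0.0
time_s: 17.7
tcp_pos: [0.5184, 0.0023, 0.0293]
eef_rot: [180.0, 0.1, -176.0]
contact_force: [-1.2, 2.0, 6.5]
gripper_width: 0.0118
gripper_force: 10.0
[0.51836079 0.00231741 0.02933381] [ 1.79976932e+02  1.02326709e-01 -1.76006638e+02] [-1.20789113  2.00109197  6.45984983] 0.011849159210178255
bar 2817 x [-79.6 -63.1 -16.3] y [-20.2  -1.7  16.9] z [40.4 43.7 46.5] u 264 363 v 270 394
```

```bash
python3 -m handwheel '[[0.7,0,0,0,0],[0.6,0,0,0,0],[0.6,0,0,0,0],[0.6,0,0,4,0],[0,0,0,8,0],[0,2.7,0.5,12,0],[0,2.7,0.5,12,0],[0,2.7,0.5,12,0]]'
python3 look.py w8
```

```text
time_s: 18.75
tcp_pos: [0.5438, 0.0068, 0.1479]
eef_rot: [180.0, -0.1, -176.1]
contact_force: [-0.4, 0.6, -0.5]
gripper_width: 0.0695
gripper_force: 0.0
[0.5437929  0.00679602 0.14791898] [ 1.79993374e+02 -6.15839686e-02 -1.76058927e+02] [-0.4268219   0.61693967 -0.54688453] 0.06951724367348132
tabtop 356 x [53.  69.8 79.5] y [63.9 67.4 75.4] z [80.3 83.7 85. ] u 398 415 v 361 394
bar 1749 x [-79.3 -38.6   9.1] y [-7.6 -1.8  3.7] z [41.8 43.7 45.3] u 302 317 v 173 287
carr 324 x [72.8 78.1 83.9] y [-7.6  4.9 16.6] z [50.4 51.8 53.1] u 304 333 v 361 371
mark 61 x [ 88.5  95.  103.2] y [-9.8 -8.8 -7.1] z [30.4 41.8 43.3] u 302 305 v 361 383
```

Stop face (-7.8) and pointer (-8.4) now agree within ~0.7 mm. On to the stand.

```bash
python3 -m handwheel '[[0,-1.5,5,1,-5],[0,-3,10.5,2,-10],[0,-4.5,16,3,-17],[0,-6,21.5,3,-17],[0,-7.5,27,3,-17],[0,-9.4,31.3,3,-17],[0,-9.4,31.3,3,-17],[0,-9.4,31.3,3,-17]]'
python3 - <<'E'
from h import *
import time
s,p,d=cap('wrist','w9.png'); X=cloud('wrist',s,d); np.savez('w9.npz',p=p,d=d,X=X)
print(s['tcp_pos'],s['eef_rot'],s['joints'])
for o in finder.cut_out('wrist','channel')[:3]:
    m=o['region']&(d>0); print(o['p'],o['pixel'],np.median(X[m],0).round(4))
    k=m&(X[...,2]>.041)&(X[...,2]<.05); P=(X[k][:,:2]*1000).astype(np.float32)
    if len(P)>9: print(len(P),cv2.minAreaRect(P))
E
```

```text
time_s: 19.8
tcp_pos: [0.4498, 0.3193, 0.1775]
eef_rot: [-179.9, -0.1, 167.0]
contact_force: [-0.6, 0.1, 0.3]
gripper_width: 0.0876
gripper_force: 0.0
[0.44981205 0.31929198 0.17745832] [-1.79878906e+02 -5.65555010e-02  1.67008987e+02] [ 5.57091877e+01  1.12617626e+01 -1.89509467e+01 -1.00599758e-02
 -5.99206567e+01 -1.58695089e+02]
0.7 [284.1, 26.0] [0.3037 0.3308 0.0389]
103 ((317.8616638183594, 342.92498779296875), (68.15045166015625, 73.85800170898438), 19.664573669433594)
0.62 [333.7, 284.4] [0.5019 0.3222 0.0451]
2147 ((486.77734375, 324.7958984375), (76.13066864013672, 70.42343139648438), 77.15155029296875)
```

View pics/w9.png

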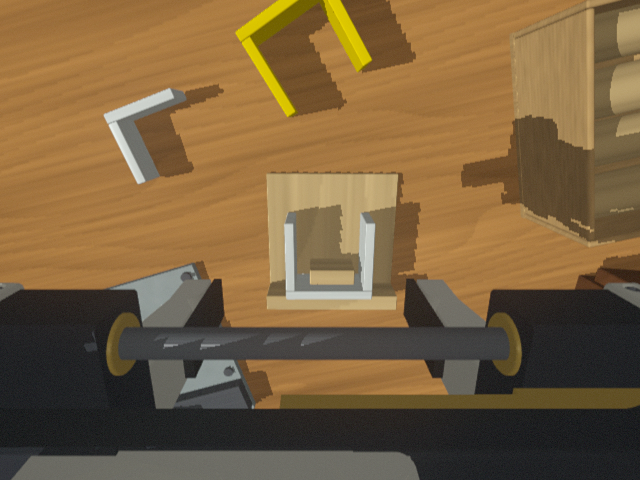

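The wrist view shows the channel at (285–375, 212–298) with mouth up (towards the base), its web in the slot; yellow look-alike at (305,55), angle at (145,135). Outline centre (486.8, 324.8) mm, yaw about -12.9°.

```bash
python3 -m handwheel '[[0,4.5,0.37,0,0.1],[0,4.5,0.37,-5,0.1],[0,4.5,0.37,-10,0.1],[0,4.5,0.37,-13,0.1],[0,4.5,0.37,-15.5,0.1],[0,4.5,0.37,-16.4,0.1],[0,4.5,0.37,-16.4,0.1],[1,4.5,0.37,-16.4,0.1]]' 25 && python3 -m handwheel '[[1,0,0,0,0],[1,0,0,0,0],[1,0,0,0,0]]'
```

```text
time_s: 20.9
tcp_pos: [0.4962, 0.324, 0.0157]
eef_rot: [179.9, 0.1, 167.1]
contact_force: [-0.4, 0.5, 0.6]
gripper_width: 0.0818
gripper_force: 0.0
time_s: 21.28
tcp_pos: [0.4959, 0.3239, 0.0157]
eef_rot: [179.9, 0.1, 167.1]
contact_force: [-0.5, -1.9, 7.3]
gripper_width: 0.0758
gripper_force: 25.0
```

```bash
python3 -m handwheel '[[1,0,0,1.5,0],[1,0,0,4,0],[1,0,0,8,0],[1,0,-3,11,8],[1,0,-9,12,18],[1,0,-15,12,28],[1,0,-21,12,38],[1,0,-27,12,48]]' && python3 -m handwheel '[[1,0,-6,0,10],[1,0,-12,0,20],[1,0,-18,0,30],[1,0,-24,0,40],[1,0.2,-30,0,50],[1,0.5,-36,0,59],[1,0.5,-36,0,59],[1,0.5,-36,0,59]]' && python3 -m handwheel '[[1,0,0,-4,0],[1,0,0,-8,0],[1,0,0,-11,0],[1,0,0,-11.8,0],[1,0,0,-12.1,0],[1,0,0,-12.1,0]]'
```

```text
time_s: 22.28
tcp_pos: [0.4953, 0.054, 0.1356]
eef_rot: [-180.0, 0.1, -144.9]
contact_force: [1.2, -0.7, -2.4]
gripper_width: 0.0757
gripper_force: 25.0
time_s: 23.28
tcp_pos: [0.5002, -0.3063, 0.1348]
eef_rot: [-180.0, 0.0, -86.4]
contact_force: [-0.9, 0.3, -2.8]
gripper_width: 0.0759
gripper_force: 25.0
time_s: 24.02
tcp_pos: [0.5015, -0.3044, 0.0148]
eef_rot: [-179.9, -0.0, -86.2]
contact_force: [-0.0, 0.3, -1.6]
gripper_width: 0.0757
gripper_force: 25.0
```

```bash
python3 -m handwheel '[[1,0,0,-0.1,0],[1,0,0,-0.1,0],[1,0,0,-0.1,0]]' && python3 -m handwheel '[[0.5,0,0,0,0],[0,0,0,0,0],[0,0,0,0,0],[0,0,0,0,0],[0,0,0,3,0],[0,0,0,9,0],[0,-3,0,12,-10],[0,-6,0,14,-20]]' && python3 -m handwheel '[[0,0,0,0,-10],[0,0,0,0,-20],[0,0,0,0,-30],[0,0,0,0,-40],[0,0,0,0,-50],[0,0,0,0,-60],[0,0,0,0,-70],[0,0,0,0,-70]]'; cat > ch.py <<'E'
from h import *
import sys
n=sys.argv[1]; zt=float(sys.argv[2])
s,p,d=cap('wrist',n+'.png'); X=cloud('wrist',s,d); np.savez(n+'.npz',p=p,d=d,X=X)
print(s['tcp_pos'],s['eef_rot'])
for o in finder.cut_out('wrist','channel')[:3]:
    m=o['region']&(d>0); k=m&(abs(X[...,2]-zt)<.004); P=(X[k][:,:2]*1000).astype(np.float32)
    print(round(o['p'],2),o['pixel'],len(P),P.mean(0) if len(P) else '',cv2.minAreaRect(P) if len(P)>9 else '', np.percentile(X[m][:,2],95))
E
python3 ch.py w10 .044
```

```text
time_s: 24.4
tcp_pos: [0.5015, -0.3046, 0.0138]
eef_rot: [-179.9, -0.0, -86.2]
contact_force: [-0.4, 2.2, 6.3]
gripper_width: 0.0759
gripper_force: 25.0
time_s: 25.4
tcp_pos: [0.4405, -0.3045, 0.1541]
eef_rot: [-179.9, -0.0, -106.6]
contact_force: [-0.1, -0.6, -0.5]
gripper_width: 0.0878
gripper_force: 0.0
time_s: 26.4
tcp_pos: [0.4405, -0.3044, 0.1525]
eef_rot: [180.0, -0.0, -176.2]
contact_force: [1.0, -1.1, -0.4]
gripper_width: 0.0874
gripper_force: 0.0
[ 0.44049931 -0.30439624  0.15246939] [ 1.79994100e+02 -1.02776967e-02 -1.76187888e+02]
0.57 [307.7, 264.9] 1491 [ 477.92404 -302.5154 ] ((493.7978820800781, -313.1981201171875), (60.77662658691406, 69.81173706054688), 3.65456223487854) 0.04463700349196942
```

View pics/w10.png

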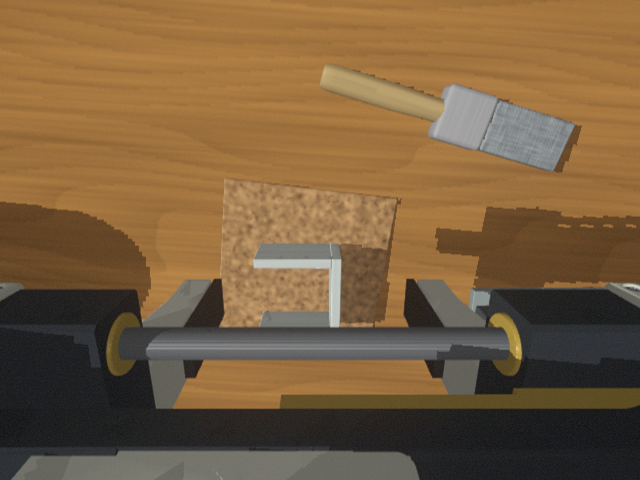

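The channel stands on the pad: web at (335,285) vertical in the picture, legs pointing left (-y), brush untouched. Grasp the web 16 mm off-centre toward its -y leg.

```bash
python3 -m handwheel '[[0,4.3,2.16,0,-0.2],[0,4.3,2.16,-5,-0.2],[0,4.3,2.16,-10,-0.2],[0,4.3,2.16,-13,-0.2],[0,4.3,2.16,-13.9,-0.2],[0,4.3,2.16,-13.9,-0.2],[0.5,4.3,2.16,-13.9,-0.2],[1,4.3,2.16,-13.9,-0.2]]' 30 && python3 -m handwheel '[[1,0,0,0,0],[1,0,0,0,0],[1,0,0,0,0],[1,0,0,0,0],[1,0,0,0,0],[1,0,0,0,0]]'
```

```text
time_s: 27.5
tcp_pos: [0.4845, -0.2831, 0.0149]
eef_rot: [-180.0, 0.1, -176.4]
contact_force: [-0.2, 0.7, 0.9]
gripper_width: 0.073
gripper_force: 0.0
time_s: 28.25
tcp_pos: [0.4836, -0.2828, 0.0135]
eef_rot: [180.0, -0.0, -176.5]
contact_force: [-0.6, -0.4, -0.3]
gripper_width: 0.0129
gripper_force: 0.0
```

```bash
python3 -m handwheel '[[1,0,0,0,0],[1,0,0,0,0],[1,0,0,2,0],[1,0,0,6,0],[1,0,0,11,0],[1,0,0,11,0]]'
python3 - <<'E'
from h import *
g,th=np.array([.57807,.0091]),np.radians(4.21)
for n in('w1','w4','w6','w8'):
    G=tog(np.load(n+'.npz')['X'],g,th)*1000
    m=(abs(G[...,2]-48)<2.5)&(G[...,0]>-70)&(G[...,0]<38)&(G[...,1]>-146)&(G[...,1]<-30)
    P=G[m][:,:2].astype(np.float32); k=P[:,1]>-100; A,B=P[~k],P[k]
    print(n,len(P),cv2.minAreaRect(P)); 
    for L in(A[A[:,0]<20],B[B[:,0]<20]):
        print(np.percentile(L,[1,50,99],axis=0).round(1).T.tolist(), np.polyfit(L[:,0],L[:,1],1)[0].round(3))
    f=(abs(G[...,2]-32)<2)&(G[...,0]>-70)&(G[...,0]<30)&(G[...,1]<-130)&(G[...,1]>-165); print('fence',np.percentile(G[f][:,1],[1,99]))
E
```

```text
time_s: 29.0
tcp_pos: [0.486, -0.2835, 0.1275]
eef_rot: [-179.9, 0.4, -176.4]
contact_force: [0.7, 0.7, -3.6]
gripper_width: 0.0076
gripper_force: 30.0
w1 1706 ((-5.962314605712891, -90.37922668457031), (96.2431869506836, 79.17967987060547), 88.14160919189453)
[[-37.6, -9.9, 19.6], [-137.7, -133.1, -129.3]] -0.008
[[-37.6, -9.9, 19.6], [-69.6, -65.3, -48.1]] -0.018
fence [-151.43808932 -130.31728257]
w4 1948 ((-3.257354736328125, -99.80863189697266), (76.92448425292969, 70.07556915283203), 89.8155517578125)
[[-37.9, -10.6, 19.5], [-137.5, -132.9, -129.2]] -0.007
[[-37.5, -10.4, 19.3], [-69.6, -65.4, -61.6]] -0.005
fence [-151.57328931 -130.03053138]
w6 1948 ((-3.2026405334472656, -99.9001235961914), (76.73553466796875, 69.97348022460938), 89.92340087890625)
[[-37.9, -10.4, 18.9], [-137.6, -133.0, -129.3]] -0.003
[[-37.5, -10.5, 19.3], [-69.6, -65.4, -61.6]] -0.003
fence [-151.60212865 -130.08810928]
w8 1265 ((-3.6123485565185547, -99.61094665527344), (76.43756103515625, 69.46277618408203), 89.75176239013672)
[[-38.0, -15.7, 9.1], [-137.6, -133.0, -129.3]] -0.008
[[-37.5, -19.1, 1.2], [-69.6, -65.3, -61.6]] -0.001
fence [-151.47070636 -130.0748163 ]
```

```bash
python3 -m handwheel '[[1,0.3,2,0,10],[1,0.7,5,0,20],[1,1,8,0,30],[1,1.4,11,0,40],[1,1.8,14,0,50],[1,2.2,17,0,60],[1,2.6,19,0,70],[1,2.97,20.55,0,80]]' && python3 -m handwheel '[[1,0,0,0,10.5],[1,0,0,0,10.5],[1,0,0,-2,10.5],[1,0,0,-4,10.5],[1,0,0,-5,10.5],[1,0,0,-5,10.5],[1,0,0,-5,10.5]]'; python3 - <<'E'
from h import *
s,p,d=cap('wrist','w11.png'); X=cloud('wrist',s,d); np.savez('w11.npz',p=p,d=d,X=X)
print(s['tcp_pos'],s['eef_rot'],s['gripper_width'])
g,th=np.array([.57807,.0091]),np.radians(4.21)
t=tog(np.array([s['tcp_pos']]),g,th)*1000;print(t)
E
```

```text
time_s: 30.0
tcp_pos: [0.5125, -0.0764, 0.1224]
eef_rot: [179.9, -0.0, -96.1]
contact_force: [0.6, 0.2, -2.5]
gripper_width: 0.0078
gripper_force: 30.0
time_s: 30.88
tcp_pos: [0.5137, -0.0774, 0.0741]
eef_rot: [-180.0, -0.0, -86.0]
contact_force: [-0.7, 0.2, -2.9]
gripper_width: 0.0075
gripper_force: 30.0
[ 0.51374705 -0.07737909  0.07407282] [-1.79959454e+02 -3.73464853e-03 -8.60060879e+01] 0.0074649314866371795
[[-70.49801142 -81.52365291  74.07282467]]
```

View pics/w11.png

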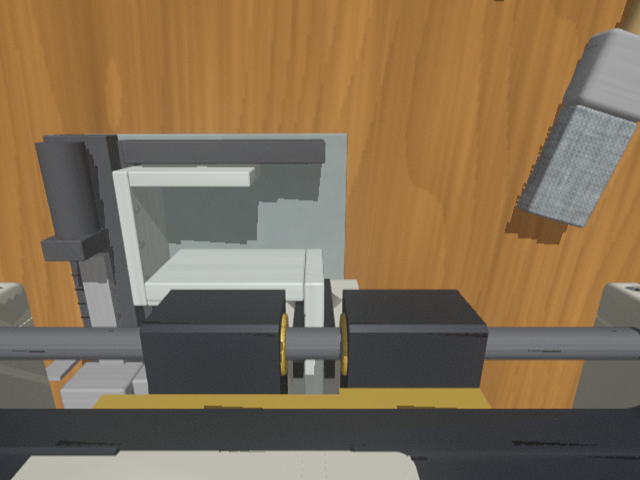

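The held channel (web at (315,300), leg to the left) faces the opposite way to channel_in (web at (130,230)); fence dark at the top. Check the held pose numerically.

```bash
python3 - <<'E'
from h import *
g,th=np.array([.57807,.0091]),np.radians(4.21)
G=tog(np.load('w11.npz')['X'],g,th)*1000
m=(abs(G[...,2]-104.6)<4)&(G[...,0]>-80)&(G[...,0]<10)&(G[...,1]>-115)&(G[...,1]<-88)
P=G[m]; print(len(P),np.percentile(P,[1,50,99],axis=0).round(1).T.tolist()); L=P[P[:,0]<-0]; L=L[L[:,0]>-60]
print(np.polyfit(L[:,0],L[:,1],1), L[:,2].mean(), cv2.minAreaRect(L[:,:2].astype(np.float32)))
E
```

```text
3013 [[-78.1, -54.3, -6.1], [-102.8, -100.3, -88.7], [100.8, 104.1, 107.8]]
[ 3.30577828e-02 -9.99696129e+01] 103.71316096535648 ((-32.711143493652344, -98.70056915283203), (11.508355140686035, 55.34654235839844), 86.341064453125)
```

```bash
python3 -m handwheel '[[1,0,0,-1.5,0],[1,0,0,-3,0],[1,0,0,-4.2,0],[1,0,0,-5,0],[1,0,0,-5.4,0],[1,0,0,-5.5,0],[1,0,0,-5.5,0],[1,0,0,-5.5,0]]' && python3 -m handwheel '[[1,0,0,-0.1,0],[1,0,0,-0.1,0],[1,0,0,-0.1,0]]'
```

```text
time_s: 31.92
tcp_pos: [0.5136, -0.0773, 0.0189]
eef_rot: [-180.0, 0.0, -85.9]
contact_force: [0.0, 0.5, -1.4]
gripper_width: 0.0071
gripper_force: 30.0
time_s: 32.3
tcp_pos: [0.5133, -0.0773, 0.0176]
eef_rot: [-180.0, 0.0, -86.0]
contact_force: [-0.0, 0.1, -2.0]
gripper_width: 0.0077
gripper_force: 30.0
```

```bash
python3 -m handwheel '[[1,0,0,-0.06,0],[1,0,0,-0.06,0],[1,0,0,-0.06,0]]'
```

```text
time_s: 32.67
tcp_pos: [0.5134, -0.0773, 0.0175]
eef_rot: [-180.0, -0.0, -85.9]
contact_force: [-2.8, 0.3, 5.6]
gripper_width: 0.0079
gripper_force: 30.0
```

```bash
python3 -m handwheel '[[0.85,0,0,0,0],[0.75,0,0,0,0],[0.75,0,0,0,0],[0.75,0,0,1.5,0],[0.75,0,0,5,0],[0.5,0,0,10,0],[0.2,1,4,14,0],[0,2,8,17,0]]' && python3 -m handwheel '[[0,1,4,0,0],[0,1,5,0,0],[0,1,5,0,0],[0,1,5,0,0]]'
python3 look.py w12; python3 - <<'E'
from h import *
g,th=np.array([.57807,.0091]),np.radians(4.21)
X=np.load('w12.npz')['X']; G=tog(X,g,th)*1000
m=(abs(G[...,2]-48)<2.5)&(G[...,0]>-88)&(G[...,0]<36)&(G[...,1]>-143)&(G[...,1]<-18)
n,l,st,c=cv2.connectedComponentsWithStats(m.astype(np.uint8))
for i in range(1,n):
    if st[i,4]>60:
        P=G[l==i][:,:2].astype(np.float32); print(st[i,4],cv2.minAreaRect(P),P.min(0),P.max(0),np.median(G[l==i][:,2]))
E
```

```text
time_s: 33.67
tcp_pos: [0.5339, 0.0033, 0.1905]
eef_rot: [-179.8, 0.0, -86.0]
contact_force: [1.1, 0.1, -0.3]
gripper_width: 0.0464
gripper_force: 0.0
time_s: 34.17
tcp_pos: [0.5429, 0.0518, 0.187]
eef_rot: [180.0, -0.0, -86.0]
contact_force: [-0.5, -0.1, -0.3]
gripper_width: 0.0851
gripper_force: 0.0
[0.54285502 0.0518049  0.18696032] [ 1.79966560e+02 -1.65325749e-02 -8.59783307e+01] [-0.49714978 -0.11126567 -0.26703382] 0.08511523649716775
tabtop 709 x [46.  63.1 81. ] y [64.2 69.4 75.8] z [80.3 83.7 85.5] u 167 214 v 255 270
bar 1892 x [-79.  -37.9   9. ] y [-49.7  -2.2   4.8] z [41.1 43.8 46.9] u 262 371 v 94 171
carr 1421 x [46.3 64.5 82.8] y [-7.2  4.5 16.9] z [49.9 51.8 53.5] u 169 217 v 158 188
mark 130 x [ 88.4  93.7 102.8] y [-9.4 -8.1 -6.4] z [25.9 40.8 43.4] u 149 173 v 153 158
1882 ((-3.016641616821289, -89.57780456542969), (56.49744415283203, 69.86429595947266), 89.6080322265625) [ -37.760868 -118.03639 ] [ 31.916883 -61.134598] 47.716402858737894
3009 ((-40.273338317871094, -63.69548034667969), (75.66492462158203, 70.01661682128906), 89.78974914550781) [ -75.35858 -101.59953] [ -5.3295875 -25.749098 ] 47.670737789818034
```

View pics/w12.png

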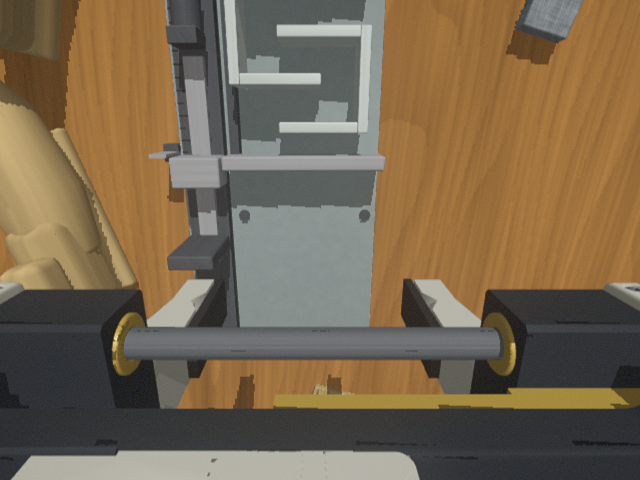

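The picture shows both channels interlocked squarely: mine at (278–370, 25–132), channel_in's leg at (230–320, 78) between its legs. The stop bar at row 162 is level with the fin at (162,155), and the slide is home. Measured: square to 0.5°, 32 mm overlap, stop within 0.7 mm of the pointer.

```bash
python3 -c "
from plant import r
print(r.close_job())"
```

```text
the job is handed in; nothing more can be done
None
```

I handed the job in at about 34 s: the stop is within about 0.7 mm of the pointer after a second pull and a small nudge back on its bar, the slide is home, and the loose channel went via the cork pad into the gauge, reversed and square with about 32 mm of leg inside the other's mouth.

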